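# Clip the air-conditioner remote into its desk cradle

## Robot

A 6-joint arm with a two-finger parallel gripper is mounted at the origin on the work surface. World frame = base frame: x ahead of the robot, y to its left, z up, the work surface at z = 0. Lengths are in m, angles in rad, forces in N, time in s.
With the tool pointing down it reaches from about 0.375 to 0.9 m from the base axis. Payload 3.1 kg.
Tool frame: the origin (TCP) lies at the very end of the fingers, on their centre line; the grasp point (between the pads) lies 19 mm behind it; z points along the fingers, y is the line along which they close (so a half turn about z gives the same grasp; the last joint's range is limited). The gripper opens to 87 mm and grips with 3 to 60 N. Pads are 19 mm wide; open, the fingers measure 117 mm over their backs; the gripper's body (75 mm by 190 mm) begins 51 mm behind the grasp point.
Start: joints at [-1.466, 0.527, 1.433, -0, 1.181, -0.178], TCP at [0.174, -0.6, 0.223] pointing down, gripper open.
Joint ranges: [-3.08, 3.08], [-0.75, 2.2], [0.22, 2.44], [-1.43, 4.57], [0, 2.65], [-2.85, 2.85]. Speed limits (rad/s): [2.79, 2.79, 3.14, 3.14, 3.14, 3.14].

## Interface

Orientations are given as a unit quaternion [x, y, z, w].
In Python, from rig import robot gives the robot as it stands. The module is installed in compiled form; this text tells all that it offers.
- The arm moves only by the tool servo_tool, never from a script. Its argument "rows" is one flat list of numbers, 5 for each row, row after row: the closure, from -1 (fully open) to 1 (shut), so that 0 is half open, then the shift along the tool's x, y, z in m, then the turn about the tool's z in degrees. A call has 1 to 5 rows; each row shifts and turns the commanded pose from where the row before left it, along the tool's axes as they then stand; what a row does not reach is not made up. A row lasts 1/12 s, in which the tool goes at most 41.7 mm and 7.16 degrees, less where a joint would pass 70% of its speed; a pose out of reach is approached as far as the arm can. A call with a gripper value outside its range is refused whole. The fingers move at their own pace and stop on an object; "newtons" is the grip in N (left out, the last holds). Time passes only in rows, so rows that do not move let the fingers close. It gives the time, the measured TCP pose, the force, the opening and the grip force at its end, in the units of the state.
- robot.get_obs(): the state, without advancing time (a new reading comes with each control period).
- robot.camera(name): name is "scene" or "side" or "wrist"; returns a dict with "pixels" (480x640x3 uint8, red, green, blue), "intrinsics" (3x3 intrinsics, pixels), "rvec" (rotation vector, rad) and "tvec" (3), from world to camera coordinates, as OpenCV has them; the wrist camera has in their place "mount" (4x4, takes a point from camera to tool coordinates, whose origin is the TCP and whose axes are the flange's). Camera axes: x right, y down, z forward; pixel columns grow to the right and rows downward; lengths in m; the calibration is good to about 2 mm. A picture is of the moment at which its call begins: read the wrist's pose just before it. There is no depth.
- robot.hand_in(): hands the job in; it is judged then, once.
Trained networks look in a picture, given as the dict that the camera call returned (one of the last four; its "shot" number tells which), for a name from the list of things; names that differ only in an ending like _2 or _b are one class to them, and where a whole thing is asked for, a point or a joint stands for the part that bears it (a point fixed in the world has none). Each returns a list of dicts, best first, with "score" (0 to 1); they miss things now and then, are a little off and sometimes report something else, mostly with a low value. They report only what shows in the picture. A call takes as long as a camera call. They do not tell look-alikes from the thing itself.
- robot.spot_in(picture, query): "at" ([x, y, z] in m, in world coordinates, good to about 4 mm: the middle of the surface that is visible of it).
- robot.outline_of(picture, query): "region" (480x640 bool, what is visible of it).
- robot.place_of(picture, query): "at" ([x, y, z] in m, in world coordinates, good to about 4 mm: a listed point, or the origin of a listed thing).
The state is a dict: "time": time; "q": joint angles; "joint_velocities": joint speeds; "joint_torque": joint torques, N m; "position": TCP position; "tool_rot": TCP orientation; "ft_force": force on the tool from outside, world axes, zero at the start; "moment": the same for the moment, N m; "grip_width": finger opening in m; "grip_force": force on a finger pad.
Only numpy, scipy, OpenCV 4.12 (cv2) and the standard library are available. Lean on these libraries where they do the work, as an engineer would, in place of code of your own. Each camera call takes 0.05 s, during which the arm holds its last target. There are 200 camera calls.

## Task

Put the short, wide air-conditioner remote back in the sprung clip cradle on the desk: lay it keys up over the cradle, lengthwise and centred, and press it down with the gripper until it snaps under the lips on both sides and lies flat and fully home, then let go. Do not drop it in, and leave the long slim remote and the calculator where they are.

Things in the scene. Friction and masses are not known exactly. Their poses are not given: they have to be found in the camera images.
- remote: Short wide air-conditioner remote, loose, keys up, 130 g: 130 long (x), 50 wide (y), 26 mm thick (z up). Origin: centre of underside. Grey back shell, lowest 10 mm, is 50 wide; white upper half is 42 wide with upright flat sides, leaving a 4 mm shoulder 10 mm up along both long sides. Grip the white half across its width at mid length; fingertips may bear on the shoulders. Either end may lead.
- cradle: Fixed clip cradle: black plate 150 (x) by 104 (y), 8 mm thick; origin: centre of underside, on the desk, z up. 2 sprung pads a side, 20 long, at x = +-48; fingers fit between. Lips at y = +-22, 21.5 mm high, flare above to y = +-36 at 41 mm; they spread in y up to 14 mm each. 8-20 N straight down and they snap over the shoulders, force drops, underside rests on the plate, x parallel to x.
- slim_remote: Bystander: a long slim black remote, 175 mm long (its x) by 38 mm wide by 18 mm thick, plain straight sides, loose; too narrow for the cradle. Origin at the centre of its underside, z up. Leave it.
- calculator: Bystander: a flat grey desk calculator, 140 mm long (its x) by 85 mm wide by 19 mm high, loose. Origin at the centre of its underside, z up. Leave it.
Mind the look-alikes: they are no part of the job. What is shaped like the remote but brown or orange is not meant.

How it is judged:
On the way:
1. the gripper, touching the remote, presses it down between the cradle's lips (over 3 N between remote and cradle, remote within 20 mm of the cradle's centre, not yet home) (z of remote in the frame of cradle between 0.0105 and 0.035 m and horizontal distance between remote and cradle below 0.02 m and contact force between remote and cradle above 3 N and contact force between any of the fingers, the arm and remote above 1 N).
At the end, for the whole second after the job is handed in: The remote lies keys up, flat (within 0.05 rad) and at rest on the cradle's plate under the lips of both jaws: underside within 2.5 mm of the plate's top, centre within 15 mm of the cradle's centre lengthwise and 8 mm crosswise, long axis within 10 degrees of the cradle's either way round (z of remote in the frame of cradle between 0.005 and 0.0105 m and x of remote in the frame of cradle between -0.015 and 0.015 m and y of remote in the frame of cradle between -0.008 and 0.008 m and angle between the x axis of remote and the x axis of cradle, either way round below 0.17 rad and angle between remote's own z axis and vertical below 0.05 rad and linear speed of remote below 0.02 m/s); the robot touches nothing.
It fails at once if the slim remote or the calculator is moved by more than 30 mm (distance of any of slim_remote, calculator from where it was at the start of the episode above 0.03 m).
It also fails if it takes over 40 s, if anything falls off the work surface, if the arm or the gripper's body presses on something with over 40 N, if the wrist force passes 120 N, or if a joint passes its speed limit or range.

## Working session

There is one attempt and no reset: what is moved stays moved. The work goes in short steps, Python scripts to look and compute and a tool call to move; the robot and the scene stay as the last step left them, time stands still between calls to the robot, and variables do not carry over. Pictures are saved under pics/ and viewed, at most 10 in all, crops included, and the job is handed in when it is done.

Besides the shell and the picture viewer there is one more tool, called after "Request:" as a command line: name --argument value ..., lists and objects as JSON in quotes. servo_tool: Moves the arm, as the interface text tells. Its arguments: {"type":"object","properties":{"rows":{"type":"array","items":{"type":"number"}},"newtons":{"type":"number"}},"required":["rows"]}

```bash
mkdir -p pics
cat > h.py <<'E'
import numpy as np, cv2
from rig import robot
def snap(n,f):
    p=robot.camera(n); cv2.imwrite('pics/'+f,p['pixels'][:,:,::-1]); return p
def ray(p,uv,z):
    R=cv2.Rodrigues(np.array(p['rvec'],float))[0]; t=np.array(p['tvec'],float).ravel()
    d=R.T@np.linalg.inv(p['intrinsics'])@np.array([uv[0],uv[1],1.]); c=-R.T@t
    return c+d*(z-c[2])/d[2]
def proj(p,X):
    return cv2.projectPoints(np.array(X,float).reshape(-1,3),np.array(p['rvec'],float),np.array(p['tvec'],float),np.array(p['intrinsics'],float),None)[0].reshape(-1,2)
E
python3 - <<'E'
from h import *
for n in('scene','side'):
    p=snap(n,n+'1.png')
    for q in('remote','cradle','slim_remote','calculator'):
        for r in robot.place_of(p,q):
            print(n,q,round(r['score'],2),np.round(r['at'],3),np.round(proj(p,r['at'])))
print(robot.get_obs())
E
```

```text
scene remote 0.88 [ 0.338 -0.366 -0.   ] [[173. 215.]]
scene remote 0.84 [0.689 0.087 0.003] [[373. 316.]]
scene remote 0.77 [ 0.509 -0.085  0.001] [[287. 258.]]
scene slim_remote 0.97 [ 0.488  0.081 -0.001] [[364. 253.]]
scene calculator 0.68 [0.576 0.296 0.001] [[473. 279.]]
side remote 0.84 [ 0.506 -0.089 -0.   ] [[346. 228.]]
side remote 0.66 [ 0.683 -0.112  0.001] [[277. 193.]]
side remote 0.64 [0.687 0.092 0.005] [[227. 257.]]
side cradle 0.65 [ 0.55 -0.31  0.  ] [[367. 157.]]
side slim_remote 0.75 [ 0.487  0.082 -0.   ] [[319. 291.]]
{'time': 0.5, 'q': array([-1.46650678e+00,  5.27502437e-01,  1.43275399e+00,  3.05370160e-05,
        1.18139654e+00, -1.78526791e-01]), 'joint_velocities': array([ 3.45905318e-05, -2.16781341e-03, -7.24766722e-04,  9.09313163e-04,
        1.04975981e-03,  3.59178194e-04]), 'joint_torque': array([-1.00252375e-03, -4.39604616e+01, -1.76791227e+01,  6.31546648e-02,
        5.15415624e-02, -6.03139461e-05]), 'position': array([ 0.1744286 , -0.60011431,  0.22252967]), 'tool_rot': array([ 9.90019331e-01,  1.40931628e-01,  1.52347858e-05, -2.96146759e-05]), 'ft_force': array([-0.1707335 ,  0.45200161,  0.20463115]), 'moment': array([-0.00418198, -0.00718814, -0.01036271]), 'grip_force': 0.0, 'grip_width': 0.08697903377575776}
```

View pics/scene1.png

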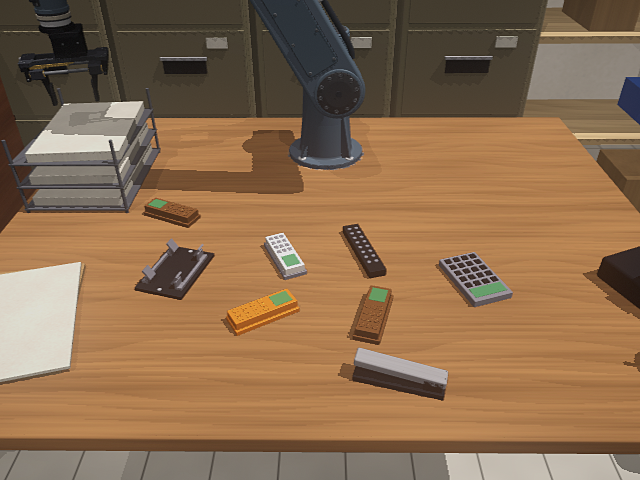

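View pics/side1.png

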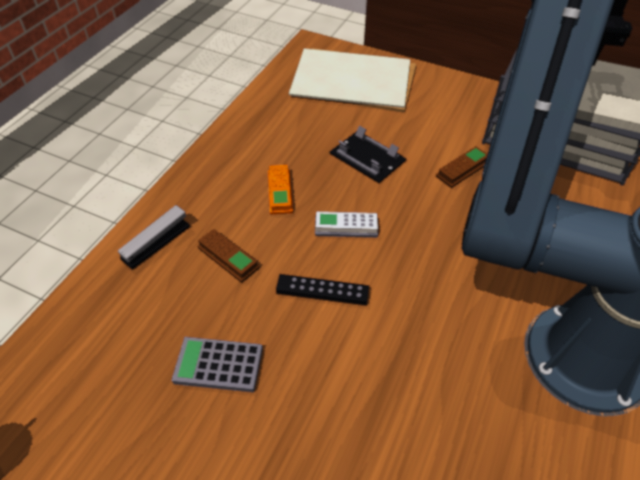

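The scene view shows the white remote with a grey shell at (285,255), brown look-alikes at (172,212) and (372,314), and an orange one at (262,310). Only the white one fits the description. In the side view it is at (346,224), and the cradle is at (175,270) scene and (367,155) side. Next I'll fit the poses and confirm in an enlarged crop.

```bash
cat >> h.py <<'E'
from scipy.optimize import minimize
def box(x0,x1,y0,y1,z0,z1): return np.array([[x,y,z] for x in(x0,x1) for y in(y0,y1) for z in(z0,z1)])/1000.
REM=[box(-65,65,-25,25,0,10),box(-65,65,-21,21,10,26)]
CR=[box(-75,75,-52,52,0,8)]+[np.vstack([box(s*48-10,s*48+10,min(a*22,a*28),max(a*22,a*28),8,22),box(s*48-10,s*48+10,min(a*34,a*38),max(a*34,a*38),40,41)]) for s in(-1,1) for a in(-1,1)]
def W(v,P):
    c,s=np.cos(v[2]),np.sin(v[2]); return np.asarray(P)@np.array([[c,-s,0],[s,c,0],[0,0,1]]).T+[v[0],v[1],0]
def sil(p,v,M,S=4):
    m=np.zeros((480*S,640*S),np.uint8)
    for P in M:
        h=cv2.convexHull(((proj(p,W(v,P))+.5)*S).astype(np.float32)); cv2.fillConvexPoly(m,np.int32(np.round(h)),1)
    return m
def mask(p,q,at):
    o=[r for r in robot.outline_of(p,q)]
    u=proj(p,at)[0]
    for r in o:
        ys,xs=np.nonzero(r['region'])
        if np.hypot(xs.mean()-u[0],ys.mean()-u[1])<25: return r['region'].astype(np.uint8)
def fit(pairs,M,v0):
    ms=[(p,cv2.resize(m,None,fx=4,fy=4,interpolation=cv2.INTER_LINEAR)) for p,m in pairs]
    def c(v):
        v=[v[0],v[1],v[2]/5]
        return sum(1-(lambda a:(a&m).sum()/max(1,(a|m).sum()))(sil(p,v,M)) for p,m in ms)
    best=None
    for a in np.arange(0,np.pi,np.pi/12) if len(v0)<3 else [v0[2]]:
        x=[v0[0],v0[1],a*5]; f=c(x)
        if best is None or f<best[0]: best=(f,x)
    x=best[1]
    for _ in range(2):
        r=minimize(c,x,method='Nelder-Mead',options=dict(initial_simplex=np.array([x]+[np.add(x,d) for d in np.diag([.015,.015,.6])]),maxiter=70)); x=r.x
    return np.array([x[0],x[1],x[2]/5]),r.fun
E
cat > f.py <<'E'
from h import *
P={n:robot.camera(n) for n in('scene','side')}
res={}
for q,M,at in(('remote',REM,[.508,-.087,.012]),('cradle',CR,[.55,-.31,.01])):
    pr=[]
    for n,p in P.items():
        m=mask(p,q,at); print(q,n,None if m is None else m.sum())
        if m is not None: pr.append((p,m))
    for a in pr: print('single',fit([a],M,at[:2]))
    v,f=fit(pr,M,at[:2]); print(q,np.round(v,4),np.degrees(v[2]),f); res[q]=v
tiles=[]
for n,p in P.items():
    im=cv2.resize(p['pixels'],None,fx=4,fy=4,interpolation=cv2.INTER_CUBIC)[:,:,::-1].copy()
    for q,M in(('remote',REM),('cradle',CR)):
        for B in M:
            h=cv2.convexHull(((proj(p,W(res[q],B))+.5)*4).astype(np.float32)); cv2.polylines(im,[np.int32(h)],True,(255,0,255),1)
        u=(proj(p,W(res[q],[[0,0,.01]]))[0]*4).astype(int)
        tiles.append(im[u[1]-150:u[1]+150,u[0]-200:u[0]+200])
cv2.imwrite('pics/fit.png',np.vstack([np.hstack(tiles[:2]),np.hstack(tiles[2:])]))
E
python3 f.py
```

```text
remote scene 1130
remote side 1528
single (array([ 0.5116233 , -0.08827631,  0.39176573]), np.float64(0.0731542928245541))
single (array([ 0.50618735, -0.08756404,  0.42619466]), np.float64(0.04894169486190891))
remote [ 0.5079 -0.0881  0.418 ] 23.951813174080073 0.18133169967185814
cradle scene 2587
cradle side 2171
single (array([ 0.554976  , -0.31134603,  2.86249751]), np.float64(0.05079071915040978))
single (array([ 0.54975382, -0.31045783,  2.85664669]), np.float64(0.03789843553919514))
cradle [ 0.5514 -0.3109  2.8651] 164.15656402389055 0.13100327456385497
```

View pics/fit.png

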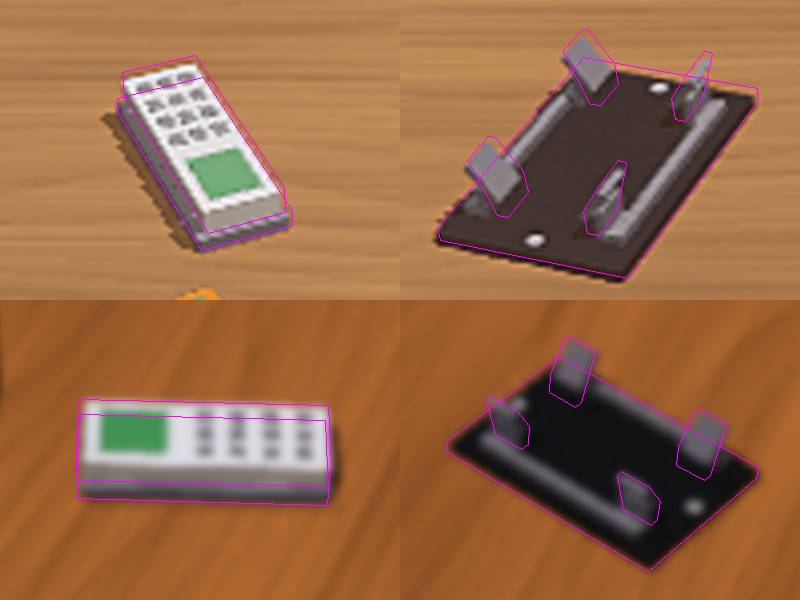

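The fit confirms it: the enlarged crop shows a white upper half with a grey back shell and a green screen, so this is the remote. The cradle is at 164°, which is equivalent to −16°. I'll lift clear of the tray and hover over the cradle to refine with the wrist camera.

Request:
servo_tool --rows '[-1,0,0,-0.04,0,-1,0.03,-0.012,-0.01,0,-1,0.034,-0.013,0,0,-1,0.034,-0.013,0,0,-1,0.034,-0.013,0,0]'

```text
time: 1.22
position: [0.2878, -0.5137, 0.2731]
tool_rot: [0.99, 0.14, 0.0, 0.001]
ft_force: [0.8, -0.7, -0.3]
grip_width: 0.0871
grip_force: 0.0
```

Request:
servo_tool --rows '[-1,0.034,-0.013,0,0,-1,0.034,-0.013,0,0,-1,0.034,-0.013,0,0,-1,0.034,-0.013,0,0,-1,0.034,-0.013,0,0]'

```text
time: 1.63
position: [0.4333, -0.4032, 0.2727]
tool_rot: [0.99, 0.141, 0.0, 0.0]
ft_force: [-0.1, -1.9, 0.8]
grip_width: 0.0873
grip_force: 0.0
```

Request:
servo_tool --rows '[-1,0.034,-0.013,0,0,-1,0.034,-0.013,0,0,-1,0.034,-0.013,0,0,-1,0.034,-0.013,0,0,-1,0,0,0,0]'

```text
time: 2.05
position: [0.553, -0.3119, 0.2726]
tool_rot: [0.99, 0.144, 0.002, -0.001]
ft_force: [-0.9, 0.3, -0.6]
grip_width: 0.0872
grip_force: 0.0
```

Request:
servo_tool --rows '[-1,0,0,0,7,-1,0,0,0,7,-1,0,0,0,7,-1,0,0,0,7,-1,0,0,0,4]'

```text
time: 2.47
position: [0.5478, -0.3168, 0.2725]
tool_rot: [0.99, -0.14, -0.0, 0.0]
ft_force: [-0.2, 0.2, 0.8]
grip_width: 0.0868
grip_force: 0.0
```

Request:
servo_tool --rows '[-1,0,0,0,0,-1,0,0,0,0]'

```text
time: 2.63
position: [0.5479, -0.3168, 0.2725]
tool_rot: [0.991, -0.137, -0.0, 0.0]
ft_force: [0.0, -0.2, 0.1]
grip_width: 0.0872
grip_force: 0.0
```

```bash
cat >> h.py <<'E'
from scipy.spatial.transform import Rotation as Ro
def wrist(f):
    o=robot.get_obs(); p=snap('wrist',f)
    T=np.eye(4); T[:3,:3]=Ro.from_quat(o['tool_rot']).as_matrix(); T[:3,3]=o['position']
    V=np.linalg.inv(T@np.array(p['mount'])); q=dict(p); q['rvec']=Ro.from_matrix(V[:3,:3]).as_rotvec(); q['tvec']=V[:3,3]
    return q,p,o
def overlay(p,v,M,f):
    im=p['pixels'][:,:,::-1].copy()
    for B in M: cv2.polylines(im,[np.int32(cv2.convexHull(proj(p,W(v,B)).astype(np.float32)))],True,(255,0,255),1)
    cv2.imwrite('pics/'+f,im)
E
cat > w.py <<'E'
import sys
from h import *
q=sys.argv[1]; v0=list(map(float,sys.argv[2:5])); M={'remote':REM,'cradle':CR}[q]
p,raw,o=wrist(sys.argv[5])
print(o['time'],o['position'],o['tool_rot'],o['q'],o['ft_force'])
u=proj(p,[v0[0],v0[1],.01])[0]; print('pix',u)
for r in robot.outline_of(raw,q): 
    ys,xs=np.nonzero(r['region']); print(r['score'],xs.mean(),ys.mean(),len(xs))
best=robot.outline_of(raw,q)
best=min(best,key=lambda r:np.hypot(*(np.array(np.nonzero(r['region'])).mean(1)[::-1]-u)))
v,f=fit([(p,best['region'].astype(np.uint8))],M,v0); print(np.round(v,4),np.degrees(v[2]),f)
overlay(p,v,M,sys.argv[5])
E
python3 w.py cradle .5514 -.3109 2.8651 w1.png
```

```text
2.6333 [ 0.54786304 -0.3167921   0.27252504] [ 9.90634046e-01 -1.36543678e-01 -1.05272631e-04  6.11781174e-07] [-7.00510732e-01  4.89515201e-01  1.35333910e+00 -1.17831989e-04
  1.29891569e+00  1.14426039e+00] [ 0.02612074 -0.19316661  0.10497314]
pix [306.74867371 192.43184341]
0.76 307.99872028019126 186.4530208122853 14847
[ 0.5525 -0.3122  2.8593] 163.82541268726797 0.01222219429854321
```

View pics/w1.png

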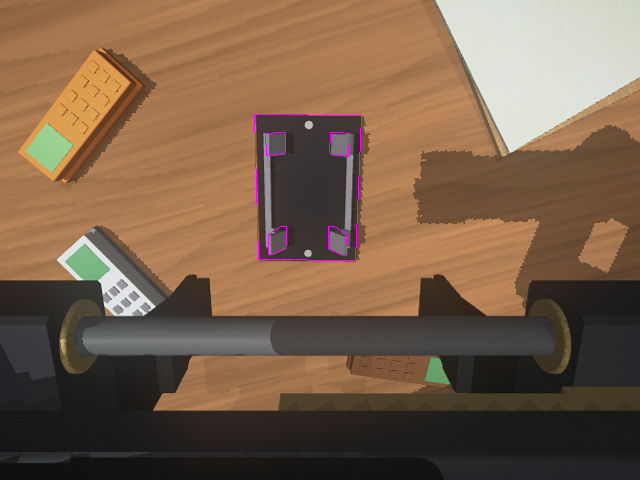

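The cradle fit is excellent: (0.5525, −0.3122) at −16.2°. In the wrist view it sits at about (308,187), with the white remote at (110,270). Next I'll hover over the remote.

Request:
servo_tool --rows '[-1,-0.0168,-0.035,0,0,-1,-0.0168,-0.035,0,0,-1,-0.0168,-0.035,0,0,-1,-0.0168,-0.035,0,0,-1,-0.0168,-0.035,0,0]'

```text
time: 3.2
position: [0.5144, -0.1239, 0.2726]
tool_rot: [0.991, -0.137, 0.0, -0.0]
ft_force: [0.2, 0.3, 0.2]
grip_width: 0.0873
grip_force: 0.0
```

Request:
servo_tool --rows '[-1,-0.0168,-0.035,0,0,-1,0,0,0,-7,-1,0,0,0,-7,-1,0,0,0,-7,-1,0,0,0,-7]'

```text
time: 3.62
position: [0.5084, -0.0866, 0.2729]
tool_rot: [0.994, 0.11, 0.0, 0.0]
ft_force: [-0.1, -0.4, 0.1]
grip_width: 0.0868
grip_force: 0.0
```

Request:
servo_tool --rows '[-1,0,0,0,-7,-1,0,0,0,-4.7,-1,0,0,0,0,-1,0,0,0,0,-1,0,0,0,0]'

```text
time: 4.03
position: [0.5083, -0.0871, 0.2726]
tool_rot: [0.978, 0.206, 0.0, 0.0]
ft_force: [0.3, 0.0, 0.1]
grip_width: 0.0874
grip_force: 0.0
```

```bash
python3 w.py remote .5079 -.0881 .418 w2.png
```

```text
4.0333 [ 0.50832172 -0.08714965  0.2726167 ] [9.78485661e-01 2.06314823e-01 5.11976507e-05 4.35428536e-05] [-3.86708750e-01  3.19426914e-01  1.64113649e+00 -1.59912986e-05
  1.18089564e+00  7.68479153e-01] [0.31130548 0.00706878 0.05598819]
pix [314.1224536  194.02474934]
0.82 422.58375754705816 38.0953001065467 8447
0.78 438.0884718498659 385.2278820375335 373
0.59 315.1439190257789 191.72797722600032 6323
0.53 193.2049689440994 3.8198757763975157 161
[ 0.509  -0.0886  0.414 ] 23.722742684695167 0.038416617600216196
```

View pics/w2.png

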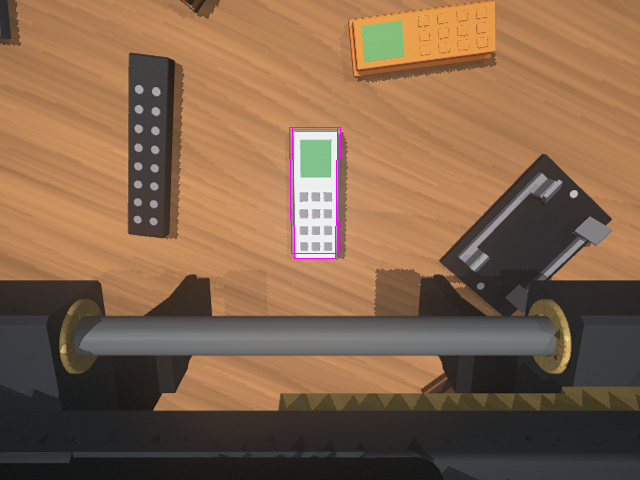

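The outline sits on the white remote at (315,192), aligned with the tool. The slim remote at (150,145) and the orange one at (425,38) are clear of the fingers. Descending with the tips just above the shoulders.

Request:
servo_tool --rows '[-1,0,0.0015,0.04,0,-1,0,0,0.04,0,-1,0,0,0.04,0,-1,0,0,0.04,0,-1,0,0,0.03,0]' --newtons 40

```text
time: 4.6
position: [0.5079, -0.0881, 0.08]
tool_rot: [0.978, 0.207, -0.001, -0.001]
ft_force: [0.1, 0.5, -0.1]
grip_width: 0.0873
grip_force: 0.0
```

Request:
servo_tool --rows '[-1,0,0,0.03,0,-1,0,0,0.02,0,-1,0,0,0.012,0,-1,0,0,0.008,0,-1,0,0,0,0]'

```text
time: 5.02
position: [0.5083, -0.0883, 0.011]
tool_rot: [0.978, 0.207, -0.001, -0.001]
ft_force: [-0.1, 0.7, 0.5]
grip_width: 0.0875
grip_force: 0.0
```

Request:
servo_tool --rows '[1,0,0,0,0,1,0,0,0,0,1,0,0,0,0,1,0,0,0,0,1,0,0,0,0]' --newtons 40

```text
time: 5.43
position: [0.5095, -0.0886, 0.0134]
tool_rot: [0.978, 0.207, 0.001, 0.0]
ft_force: [0.4, -0.0, -0.1]
grip_width: 0.0619
grip_force: 0.0
```

Request:
servo_tool --rows '[1,0,0,0,0,1,0,0,0,0,1,0,0,0,0,1,0,0,0,0,1,0,0,0,0]'

```text
time: 5.85
position: [0.5089, -0.0884, 0.0127]
tool_rot: [0.978, 0.207, 0.0, -0.0]
ft_force: [-0.3, 0.7, 3.5]
grip_width: 0.0416
grip_force: 40.0
```

The grip is at 41.6 mm, which matches the white half. Lifting and carrying to the cradle.

Request:
servo_tool --rows '[1,0,0,-0.02,0,1,0,0,-0.03,0,1,0,0,-0.035,0,1,0,0,-0.035,0,1,0,0,-0.02,0]'

```text
time: 6.27
position: [0.5099, -0.0888, 0.1554]
tool_rot: [0.978, 0.207, 0.002, 0.001]
ft_force: [0.1, 0.3, -2.2]
grip_width: 0.0416
grip_force: 40.0
```

Request:
servo_tool --rows '[1,-0.0064,0.0278,0,0,1,-0.0064,0.0278,0,0,1,-0.0064,0.0278,0,0,1,-0.0064,0.0278,0,0,1,-0.0064,0.0278,0,0]'

```text
time: 6.68
position: [0.5356, -0.2294, 0.1521]
tool_rot: [0.978, 0.207, -0.0, -0.0]
ft_force: [-0.0, 0.6, -1.9]
grip_width: 0.0414
grip_force: 40.0
```

Request:
servo_tool --rows '[1,-0.0064,0.0278,0,0,1,-0.0064,0.0278,0,0,1,-0.0064,0.0278,0,0,1,0,0,0,5,1,0,0,0,5]'

```text
time: 7.1
position: [0.5519, -0.3146, 0.1515]
tool_rot: [0.993, 0.118, -0.0, -0.0]
ft_force: [-0.1, -0.7, -1.3]
grip_width: 0.0417
grip_force: 40.0
```

Request:
servo_tool --rows '[1,0,0,0,6,1,0,0,0,6,1,0,0,0,6,1,0,0,0,6,1,0,0,0,6]'

```text
time: 7.52
position: [0.5516, -0.3121, 0.1516]
tool_rot: [0.99, -0.143, -0.001, -0.001]
ft_force: [-0.5, 0.4, -1.4]
grip_width: 0.0417
grip_force: 40.0
```

Request:
servo_tool --rows '[1,0,0,0,0,1,0,0,0,0,1,0,0,0,0,1,0,0,0,0]'

```text
time: 7.85
position: [0.5521, -0.3124, 0.1523]
tool_rot: [0.99, -0.139, -0.0, -0.0]
ft_force: [1.6, 0.4, -1.5]
grip_width: 0.0418
grip_force: 40.0
```

Run:
```python
from h import *
o=robot.get_obs(); t=o['tool_rot']; print(o['time'],o['position'],t,np.degrees(2*np.arctan2(t[1],t[0])),o['ft_force'],o['moment'],o['grip_width'])
P={n:robot.camera(n) for n in('scene','side')}; tl=[]
for n,p in P.items():
    u=(proj(p,o['position'])[0]).astype(int); y=max(0,u[1]-65);x=max(0,u[0]-100)
    c=p['pixels'][y:y+150,x:x+200,::-1]; tl.append(cv2.resize(c,(400*1,300),interpolation=cv2.INTER_CUBIC))
cv2.imwrite('pics/hold.png',np.hstack(tl))
```

```text
7.85 [ 0.55208264 -0.31239911  0.15228898] [ 9.90257933e-01 -1.39244952e-01 -2.30245976e-04 -1.24791279e-04] -16.00831508897678 [ 1.58403018  0.44460487 -1.53493066] [-0.00663574 -0.00228165  0.03433926] 0.04175044683590691
```

View pics/hold.png

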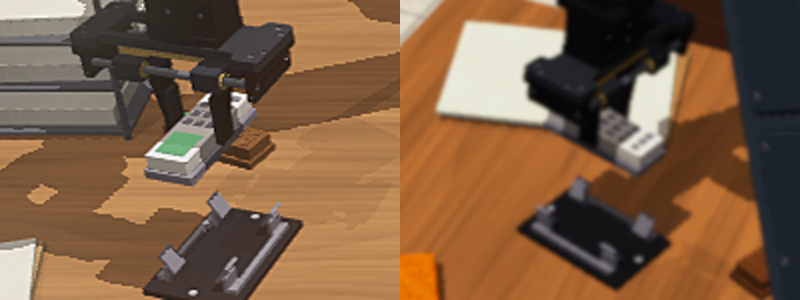

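The remote is held level, lengthwise and centred over the cradle (TCP within 1 mm). Both views show it aligned. Lowering to just above the lips.

Request:
servo_tool --rows '[1,0,0,0.035,0,1,0,0,0.035,0,1,0,0,0.022,0,1,0,0,0.015,0,1,0,0,0,0]' --newtons 60

```text
time: 8.37
position: [0.5499, -0.3107, 0.0418]
tool_rot: [0.99, -0.14, -0.003, -0.002]
ft_force: [-0.7, 0.5, -2.0]
grip_width: 0.0416
grip_force: 60.0
```

Request:
servo_tool --rows '[1,0,0,0.003,0,1,0,0,0.003,0,1,0,0,0.003,0,1,0,0,0.002,0,1,0,0,0,0]'

```text
time: 8.78
position: [0.5537, -0.3126, 0.0366]
tool_rot: [0.99, -0.14, 0.002, 0.0]
ft_force: [1.0, 3.7, 2.7]
grip_width: 0.0419
grip_force: 60.0
```

Request:
servo_tool --rows '[1,0,0,0.002,0,1,0,0,0.002,0,1,0,0,0.002,0,1,0,0,0,0,1,0,0,0,0]'

```text
time: 9.2
position: [0.5537, -0.3134, 0.0299]
tool_rot: [0.99, -0.14, 0.002, 0.001]
ft_force: [2.8, 1.1, 3.6]
grip_width: 0.0414
grip_force: 60.0
```

Request:
servo_tool --rows '[1,0,0,0.002,0,1,0,0,0.002,0,1,0,0,0.002,0,1,0,0,0,0,1,0,0,0,0]'

```text
time: 9.62
position: [0.5509, -0.3116, 0.0212]
tool_rot: [0.99, -0.14, -0.002, -0.001]
ft_force: [0.0, 1.7, -2.4]
grip_width: 0.0414
grip_force: 60.0
```

The force has dropped at z = 21.2 mm, so it has likely snapped in. Pressing a little further to make sure it's home.

Request:
servo_tool --rows '[1,0,0,0.0015,0,1,0,0,0.0015,0,1,0,0,0.001,0,1,0,0,0,0,1,0,0,0,0]'

```text
time: 10.03
position: [0.5511, -0.3117, 0.0207]
tool_rot: [0.99, -0.14, -0.001, -0.001]
ft_force: [-4.8, 4.3, 13.7]
grip_width: 0.0413
grip_force: 60.0
```

It's firmly on the plate: 13.7 N at z = 20.7 mm, the predicted home height. Easing off, opening slightly, and withdrawing.

Request:
servo_tool --rows '[1,0,0,-0.003,0,-0.15,0,0,0,0,-0.15,0,0,0,0,-0.15,0,0,0,0,-0.15,0,0,0,0]'

```text
time: 10.45
position: [0.5524, -0.313, 0.0213]
tool_rot: [0.99, -0.14, 0.0, 0.0]
ft_force: [0.1, -0.4, -0.2]
grip_width: 0.0493
grip_force: 0.0
```

Request:
servo_tool --rows '[-0.15,0,0,0,0,-0.15,0,0,-0.01,0,-0.15,0,0,-0.02,0,-0.15,0,0,-0.03,0,-0.15,0,0,-0.04,0]'

```text
time: 10.87
position: [0.5505, -0.3113, 0.1205]
tool_rot: [0.99, -0.14, -0.003, -0.002]
ft_force: [1.1, -0.5, -0.2]
grip_width: 0.0498
grip_force: 0.0
```

Request:
servo_tool --rows '[-0.15,0,0,-0.04,0,-0.15,0,0,-0.04,0,-0.15,0,0,-0.04,0,-0.15,0,0,-0.02,0,-0.15,0,0,0,0]'

```text
time: 11.28
position: [0.5551, -0.3147, 0.2693]
tool_rot: [0.99, -0.14, 0.006, 0.004]
ft_force: [1.8, 0.3, 0.0]
grip_width: 0.0502
grip_force: 0.0
```

```bash
cat > e.py <<'E'
from h import *
p,raw,o=wrist('w3.png'); print(o['time'],o['position'],o['ft_force'])
sp=lambda v,B: W(v,B)+[0,0,.008]
c=[.5525,-.3122,np.radians(-16.17)]
im=p['pixels'][:,:,::-1].copy()
for B in REM: cv2.polylines(im,[np.int32(cv2.convexHull(proj(p,sp(c,B)).astype(np.float32)))],True,(255,0,255),1)
y,x=proj(p,[*c[:2],.02])[0].astype(int)[::-1]
a=cv2.resize(im[max(0,y-100):y+100,x-133:x+133],(400,300),interpolation=cv2.INTER_CUBIC)
s=robot.camera('side'); im=s['pixels'][:,:,::-1].copy(); x,y=proj(s,[*c[:2],.02])[0].astype(int)
b=cv2.resize(im[y-50:y+50,x-66:x+67],(400,300),interpolation=cv2.INTER_CUBIC)
cv2.imwrite('pics/w3.png',np.hstack([a,b]))
E
python3 e.py
```

```text
11.2833 [ 0.55508165 -0.31472307  0.26929797] [1.84448724 0.26226482 0.04927632]
```

View pics/w3.png

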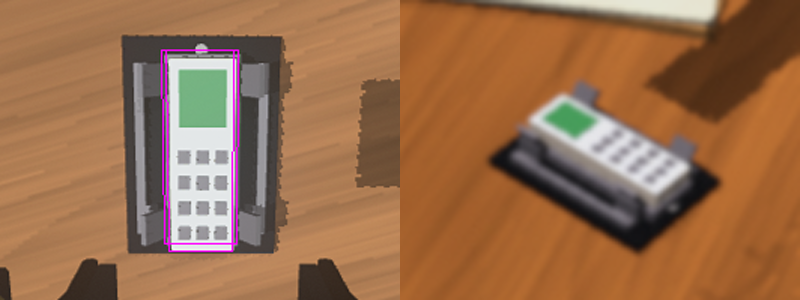

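The picture shows the remote keys up between all four lips, within a few mm of the predicted seated outline, and level in the side view. The arm is clear, so I'm handing in.

```bash
python3 -c "
from rig import robot; print(robot.hand_in())"
```

```text
the job is handed in; nothing more can be done
None
```

The remote is clipped keys up into the cradle, pressed fully home and released, with the arm clear and the slim remote and calculator never touched. The job is handed in (about 11 s of the 40 s used), but the hand-in returned no verdict.

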